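# Fit the suction flasks with filter collars from the nested stack

## Task

The four suction flasks are to be made ready for filtering, but their rubber collars are still stacked one inside another. Take the stack apart and seat each collar, lip up, in the neck of the flask it fits, fully home so that its lip lies flat on the rim all round. Leave the flasks standing upright where they are; do not knock any of them over.

Things in the scene. Friction and masses are not known exactly. Their poses are not given: they have to be found in the camera images.
- collar_small: smallest of four loose reddish-brown rubber collars. Round straight-sided lip, 32 mm across, 12 mm thick; below it a tapered body 20 mm long, 19 mm across at the lip, 12 mm at the foot; a hole runs through. Origin: centre of the foot, z up its axis: the lip is 20 to 32 mm above it. On top of the stack. In the stack each tapered body hangs in the hole below it with 1 to 2 mm play.
- collar_medium: second smallest of four loose reddish-brown rubber collars. Round straight-sided lip, 42 mm across, 12 mm thick; below it a tapered body 20 mm long, 29 mm across at the lip, 22 mm at the foot; a hole runs through. Origin: centre of the foot, z up its axis: the lip is 20 to 32 mm above it. In the stack each lip lies on the next larger lip, so each collar stands 12 mm higher than the one below.
- collar_large: second largest of four loose reddish-brown rubber collars. Round straight-sided lip, 52 mm across, 12 mm thick; below it a tapered body 20 mm long, 39 mm across at the lip, 32 mm at the foot; a hole runs through. Origin: centre of the foot, z up its axis: the lip is 20 to 32 mm above it. In the stack, on the largest collar. (A tall monitor stands at the right rear of the desk: keep clear.)
- collar_extra_large: largest of four loose reddish-brown rubber collars. Round straight-sided lip, 62 mm across, 12 mm thick; below it a tapered body 20 mm long, 49 mm across at the lip, 42 mm at the foot; a hole runs through. Origin: centre of the foot, z up its axis: the lip is 20 to 32 mm above it. Bottom of the stack, its foot on the desk.
- flask_small: smallest of four clear glass suction flasks, loose, upright on the desk: 95 mm high, foot 66 mm across, neck bore 22 mm, open 36 mm deep, rim 30 mm outside; hose barb 34 mm long low on the neck towards +x. Origin: centre of the underside, z up. The collar with the 32 mm lip fits: home, its origin is 75 mm above the flask's.
- flask_medium: second smallest of four clear glass suction flasks, loose, upright on the desk: 118 mm high, foot 84 mm across, neck bore 32 mm, open 36 mm deep, rim 40 mm outside; hose barb 34 mm long low on the neck towards +x. Origin: centre of the underside, z up. The collar with the 42 mm lip fits: home, its origin is 98 mm above the flask's.
- flask_large: second largest of four clear glass suction flasks, loose, upright on the desk: 142 mm high, foot 102 mm across, neck bore 42 mm, open 36 mm deep, rim 50 mm outside; hose barb 34 mm long low on the neck towards +x. Origin: centre of the underside, z up. The collar with the 52 mm lip fits: home, its origin is 122 mm above the flask's.
- flask_extra_large: largest of four clear glass suction flasks, loose, upright on the desk: 165 mm high, foot 120 mm across, neck bore 52 mm, open 36 mm deep, rim 60 mm outside; hose barb 34 mm long low on the neck towards +x. Origin: centre of the underside, z up. The collar with the 62 mm lip fits: home, its origin is 145 mm above the flask's.
Not all that is in view belongs to the job. What is shaped like the flask_small but red is not meant.

How it is judged:
At the end, for the whole second after the job is handed in: Every collar sits in the flask of its own size: axis within 8 mm, height within 4 mm of lip-on-rim, square to the neck within 0.12 rad; every flask upright within 0.08 rad and within 5 cm of its start; all released and at rest (horizontal distance between collar_small and flask_small below 0.008 m and z of collar_small in the frame of flask_small between 0.071 and 0.079 m and angle between the z axis of collar_small and the z axis of flask_small, either way round below 0.12 rad and angle between each of flask_small, flask_medium, flask_large, flask_extra_large's own z axis and vertical below 0.08 rad and distance of each of flask_small, flask_medium, flask_large, flask_extra_large from where it was at the start of the episode below 0.05 m and linear speed of each of collar_small, flask_small, collar_medium, flask_medium, collar_large, flask_large, collar_extra_large, flask_extra_large below 0.02 m/s and horizontal distance between collar_medium and flask_medium below 0.008 m and z of collar_medium in the frame of flask_medium between 0.094 and 0.102 m and angle between the z axis of collar_medium and the z axis of flask_medium, either way round below 0.12 rad and horizontal distance between collar_large and flask_large below 0.008 m and z of collar_large in the frame of flask_large between 0.118 and 0.126 m and angle between the z axis of collar_large and the z axis of flask_large, either way round below 0.12 rad and horizontal distance between collar_extra_large and flask_extra_large below 0.008 m and z of collar_extra_large in the frame of flask_extra_large between 0.141 and 0.149 m and angle between the z axis of collar_extra_large and the z axis of flask_extra_large, either way round below 0.12 rad); the robot touches nothing.
It fails at once if a flask is tipped by more than 0.4 rad (angle between any of flask_small, flask_medium, flask_large, flask_extra_large's own z axis and vertical above 0.4 rad).
It also fails if it takes over 106 s, if anything falls off the work surface, if the arm or the gripper's body presses on something with over 40 N, if the wrist force passes 120 N, or if a joint passes its speed limit or range.

## Robot

A 7-joint arm with a two-finger parallel gripper is mounted at the origin on a cart in front of the work surface, level with it; the furniture and walls round the work are solid. World frame = base frame: x ahead of the robot, y to its left, z up, the work surface at z = 0. Lengths are in m, angles in rad, forces in N, time in s.
With the tool pointing down it reaches from about 0.4 to 0.85 m from the base axis. Payload 4.4 kg.
Tool frame: the origin (TCP) lies midway between the tips of the shut fingers; the grasp point (between the pads) lies arm.tcp_to_grasp behind it (arm.tcp_to_grasp is the distance from the TCP to the grasp point, in m); z points along the fingers, y is the line along which they close (so a half turn about z gives the same grasp; the last joint's range is limited). The gripper opens to 94 mm and grips with 3 to 60 N. Pads are 16 mm wide; open, the fingers measure 119 mm over their backs; the gripper's body (75 mm by 177 mm) begins 78 mm behind the grasp point.
Start: joints at [1.114, 0.628, 0.038, 1.517, -0.027, 0.996, -0.02], TCP at [0.248, -0.601, 0.205] pointing down, gripper open.
Joint ranges: [-3.06, 3.06], [-0.37, 2.12], [-1.25, 1.32], [0.18, 2.47], [-1.1, 4.24], [0.23, 1.98], [-2.94, 2.94]. Speed limits (rad/s): [2.57, 2.57, 3.14, 3.14, 3.14, 3.14, 3.14].

## Interface

Orientations are given as a unit quaternion [w, x, y, z].
In Python, from workcell import arm gives the robot as it stands.
- The arm moves only by the tool send_rows, never from a script. Its argument "rows" is text: rows parted by semicolons, each of 5 numbers parted by spaces: the finger opening in m, from 0 to 0.094, then the shift along the tool's x, y, z in m, then the turn about the tool's z in units of 6 degrees (1.0 is 6 degrees). In form: fingers x y z roll; .... A call has exactly 5 rows; each row is the pose to reach, as a shift and turn from the pose commanded when the call began, along the tool's axes at that moment; what a row does not reach only later rows make up. A row lasts 1/12 s, in which the tool goes at most 41.7 mm and 7.16 degrees, less where a joint would pass 70% of its speed; a pose out of reach is approached as far as the arm can. A call with a gripper value outside its range is refused whole. The fingers move at their own pace and stop on an object; "force" is the grip in N (left out, the last holds). Time passes only in rows, so rows that repeat a pose let the fingers close, or fill a call up. It gives the time, the measured TCP pose, the force, the opening and the grip force at its end, in the units of the state.
- arm.read_state(): the state, without advancing time (a new reading comes with each control period).
- arm.read_camera(name): name is "scene" or "top" or "wrist"; returns a dict with "frame" (384x512x3 uint8, red, green, blue), "fx", "fy", "cx", "cy" (pixels), "xyz" and "orientation" of the camera in the world; the wrist camera has in their place "tool_from_camera" (4x4, takes a point from camera to tool coordinates, whose origin is the TCP and whose axes are the flange's). Camera axes: x right, y up, looking along -z (the intrinsics and any distortion apply to the point x, -y, -z); pixel columns grow to the right and rows downward; lengths in m; the calibration is good to about 2 mm. A picture is of the moment at which its call begins: read the wrist's pose just before it. There is no depth.
- arm.sign_off(): hands the job in; it is judged then, once.
Trained networks look in the newest picture that a camera, given by its name, has taken for a name from the list of things; names that differ only in an ending like _2 or _b are one class to them, and where a whole thing is asked for, a point or a joint stands for the part that bears it (a point fixed in the world has none). Each returns a list of dicts, best first, with "p" (0 to 1); they miss things now and then, are a little off and sometimes report something else, mostly with a low value. They report only what shows in the picture. A call takes as long as a camera call. They do not tell look-alikes from the thing itself.
- arm.recognise(camera, label): "location" ([column, row] as shares, 0 to 1, of the picture: columns of its width, rows of its height, amid what is visible of it).
The state is a dict: "time": time; "qpos": joint angles; "qvel": joint speeds; "joint_efforts": joint torques, N m; "tool_pos": TCP position; "ee_rot": TCP orientation; "contact_force": force on the tool from outside, world axes, zero at the start; "ft_torque": the same for the moment, N m; "gripper_width": opening from 0.0 (shut) to 1.0 (fully open); "finger_force": force on a finger pad.
Only numpy, scipy, OpenCV 4.12 (cv2) and the standard library are available. Lean on these libraries where they do the work, as an engineer would, in place of code of your own. Each camera call takes 0.05 s, during which the arm holds its last target. There are 200 camera calls.

## Working session

There is one attempt and no reset: what is moved stays moved. The work goes in short steps, Python scripts to look and compute and a tool call to move; the robot and the scene stay as the last step left them, time stands still between calls to the robot, and variables do not carry over. Pictures are saved under pics/ and viewed, at most 14 in all, crops included, and the job is handed in when it is done.

Besides the shell and the picture viewer there is one more tool, called after "Call:" as name(argument=value, ...), one argument or row to a line, values as JSON. send_rows: Moves the arm, as the interface text tells. Its arguments: {"type":"object","properties":{"rows":{"type":"string"},"force":{"type":"number"}},"required":["rows"]}

```bash
mkdir -p pics; ls
python3 - <<'E'
from workcell import arm
import cv2,numpy as np
s=arm.read_state();print(s,arm.tcp_to_grasp)
for n in("scene","top"):
    c=arm.read_camera(n);cv2.imwrite(f"pics/{n}0.png",c["frame"][:,:,::-1])
    print(n,{k:v for k,v in c.items() if k!="frame"})
    for l in["collar_small","collar_medium","collar_large","collar_extra_large","flask_small","flask_medium","flask_large","flask_extra_large"]:
        print(l,[(np.round(np.array(d["location"])*[512,384],1).tolist(),round(d["p"],2)) for d in arm.recognise(n,l)])
E
```

```text
pics
{'time': 0.0, 'qpos': array([ 1.11419766,  0.62934388,  0.03845147,  1.51836185, -0.02695044,
        0.99630227, -0.0200435 ]), 'qvel': array([-1.00726435e-03, -1.65877746e-05, -4.54620683e-04, -2.93052378e-04,
        6.43475999e-04,  2.95671906e-04,  1.37695688e-03]), 'joint_efforts': array([ 1.98631378e-04, -5.49728072e+01,  1.14354372e+00, -1.86631179e+01,
       -5.21113607e-02,  2.36003101e-02,  1.86364509e-04]), 'tool_pos': array([ 0.24735323, -0.60036963,  0.20455775]), 'ee_rot': array([-9.22958584e-04,  9.80972111e-01,  1.94146383e-01, -2.19406552e-04]), 'contact_force': array([ 0.67571194,  0.08117951, -0.04660682]), 'ft_torque': array([ 0.00698685,  0.00086994, -0.05692297]), 'finger_force': 0.0, 'gripper_width': 1.001015522314816} 0.0188
scene {'fx': 432.80892640072545, 'fy': 432.80892640072545, 'cx': 252.40021573089655, 'cy': 188.11079532162321, 'xyz': array([ 0.27437075, -0.48784734,  0.67708539]), 'orientation': array([ 0.90403296,  0.37543381, -0.06902338, -0.19237885])}
collar_small [([250.5, 268.6], 0.7)]
collar_medium [([245.8, 275.6], 0.71)]
collar_large [([250.4, 280.4], 0.67)]
collar_extra_large [([250.5, 289.7], 0.71)]
flask_small [([192.3, 236.6], 0.87), ([259.1, 136.0], 0.78)]
flask_medium [([208.5, 180.7], 0.86)]
flask_large [([319.4, 188.6], 0.83), ([249.2, 267.4], 0.28)]
flask_extra_large [([366.4, 258.1], 0.78)]
top {'fx': 391.26486997827834, 'fy': 391.26486997827834, 'cx': 252.9602642784884, 'cy': 188.4235674106874, 'xyz': array([0.45567224, 0.0466876 , 0.90166093]), 'orientation': array([ 0.71480225,  0.02694698, -0.01185374, -0.69870673])}
collar_small [([326.0, 225.9], 0.75)]
collar_medium []
collar_large [([312.9, 218.9], 0.49)]
collar_extra_large [([311.9, 219.6], 0.49), ([315.7, 222.6], 0.46)]
flask_small [([263.2, 251.2], 0.9), ([166.6, 144.7], 0.56)]
flask_medium [([211.7, 213.5], 0.63)]
flask_large []
flask_extra_large [([312.2, 229.9], 0.34)]
```

View pics/scene0.png

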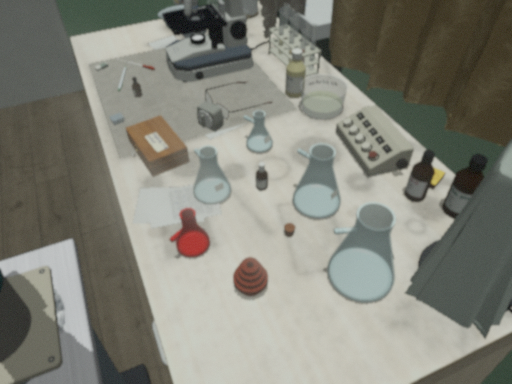

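View pics/top0.png

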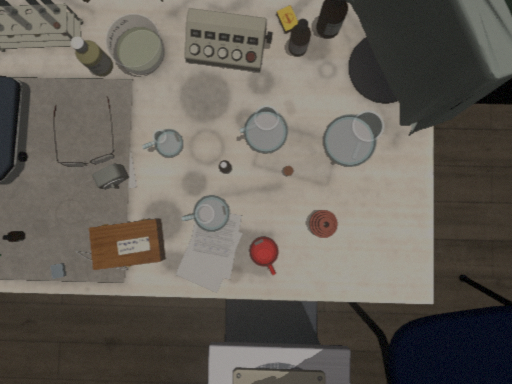

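The scene shows the stack at (251,275), the small flask at (259,133), medium at (210,178), large at (318,182) and XL at (363,255). The red look-alike is at (190,235). The top view shows the stack at (322,223), S (168,143), M (211,213), L (265,131), XL (350,140), with the monitor close behind XL.

Run:
```python
import cv2
im=cv2.imread("pics/top0.png");cv2.imwrite("pics/c1.png",cv2.resize(im[98:248,138:388],None,fx=3.2,fy=3.2,interpolation=cv2.INTER_CUBIC))
im=cv2.imread("pics/scene0.png");cv2.imwrite("pics/c2.png",cv2.resize(im[100:310,180:410],None,fx=2.8,fy=2.8,interpolation=cv2.INTER_CUBIC))
```

```text
(no output)
```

View pics/c1.png

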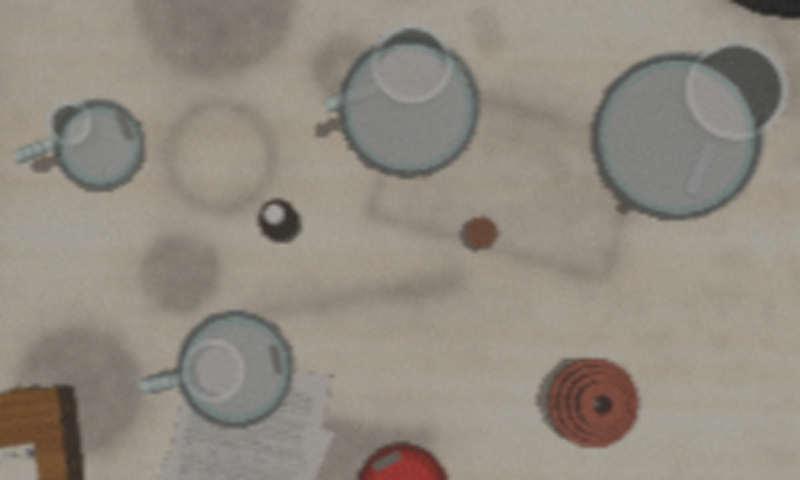

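View pics/c2.png

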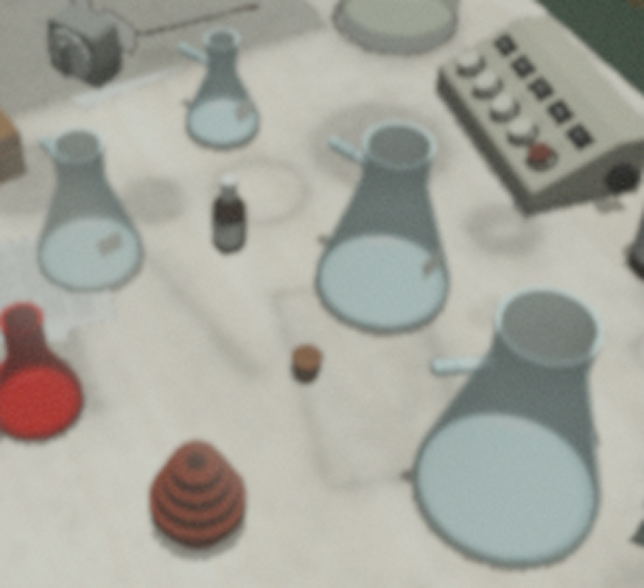

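```bash
cat > h.py <<'E'
from workcell import arm
import numpy as np
from scipy.spatial.transform import Rotation as R
def rot(q): return R.from_quat(np.roll(q,-1))
def ray(c,px,z,o=None,Rm=None):
    d=np.array([(px[0]-c["cx"])/c["fx"],-(px[1]-c["cy"])/c["fy"],-1])
    o=c["xyz"] if o is None else o
    d=(rot(c["orientation"]) if Rm is None else Rm).apply(d)
    return o+d*(z-o[2])/d[2]
E
python3 - <<'E'
from h import *
H=dict(S=.095,M=.118,L=.142,XL=.165)
ct=arm.read_camera("top");cs=arm.read_camera("scene")
rt=dict(S=(72,125),M=(214,371),L=(412,65),XL=(735,91));ft=dict(S=(100,145),M=(236,369),L=(410,109),XL=(679,136))
rs=dict(S=(223,40),M=(78,146),L=(399,146),XL=(548,328))
T=lambda p:(p[0]/3.2+138-.35,p[1]/3.2+98-.35)
C=lambda p:(p[0]/2.8+180-.33,p[1]/2.8+100-.33)
for k in H: print(k,"top rim",ray(ct,T(rt[k]),H[k])[:2].round(4),"foot",ray(ct,T(ft[k]),.003)[:2].round(4),"scene rim",ray(cs,C(rs[k]),H[k])[:2].round(4))
print("stack",ray(ct,T((602,404)),.068)[:2],ray(ct,T((594,402)),.028)[:2],ray(cs,C((197,455)),.068)[:2])
E
```

```text
S top rim [0.6037 0.261 ] foot [0.6064 0.2645] scene rim [0.6056 0.2607]
M top rim [0.4459 0.1598] foot [0.4462 0.1606] scene rim [0.4463 0.1579]
L top rim [0.6363 0.0402] foot [0.6371 0.0398] scene rim [0.6366 0.0384]
XL top rim [ 0.6188 -0.1507] foot [ 0.6212 -0.1542] scene rim [ 0.6176 -0.1541]
stack [ 0.4295429  -0.09077292] [ 0.42953738 -0.09182788] [ 0.43125857 -0.08806415]
```

Run:
```python
import cv2,numpy as np
a=cv2.imread("pics/scene0.png")[134:334,382:512];b=cv2.imread("pics/top0.png")[0:140,342:512]
a=cv2.resize(a,None,fx=3,fy=3,interpolation=2);b=cv2.resize(b,None,fx=2.35,fy=2.35,interpolation=2)
c=np.zeros((600,800,3),np.uint8);c[:600,:390]=a;c[:b.shape[0],400:400+b.shape[1]]=b[:,:400]
cv2.imwrite("pics/mon.png",cv2.convertScaleAbs(c,alpha=1.6))
```

```text
(no output)
```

View pics/mon.png

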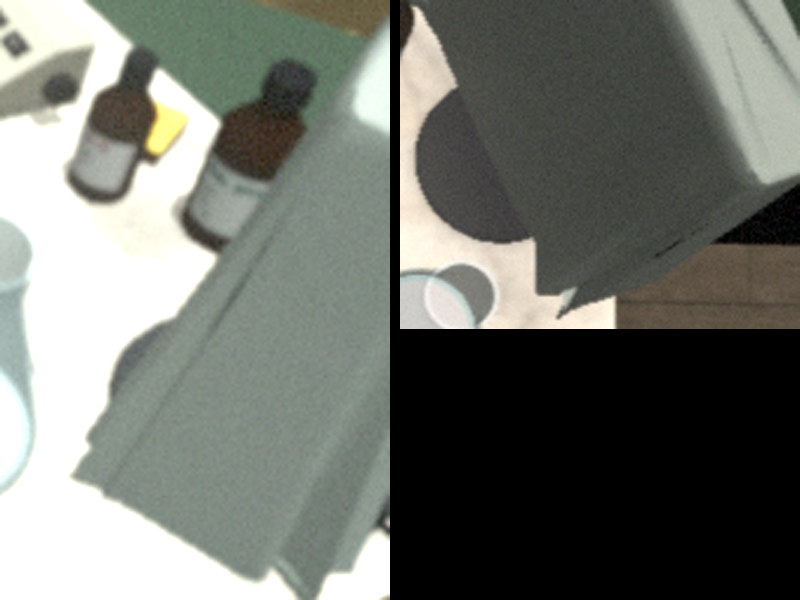

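Run:
```python
from h import *
ct=arm.read_camera("top");cs=arm.read_camera("scene")
for t in[(400,125),(400,102),(409,135),(347,0),(494,78)]:
  for s in[(407,293),(412,280),(417,298),(470,327),(487,333),(512,140)]:
    a=ct["xyz"];u=ray(ct,t,0)-a;b=cs["xyz"];v=ray(cs,s,0)-b
    k=np.linalg.lstsq(np.c_[u,-v],b-a,rcond=None)[0];p,q=a+k[0]*u,b+k[1]*v
    print(t,s,((p+q)/2).round(3),np.linalg.norm(p-q).round(3))
```

```text
(400, 125) (407, 293) [ 0.641 -0.245  0.065] 0.008
(400, 125) (412, 280) [ 0.64  -0.239  0.092] 0.004
(400, 125) (417, 298) [ 0.65  -0.253  0.054] 0.005
(400, 125) (470, 327) [ 0.691 -0.295  0.001] 0.076
(400, 125) (487, 333) [ 0.7   -0.306 -0.002] 0.1
(400, 125) (512, 140) [ 0.636 -0.207  0.341] 0.146
(400, 102) (407, 293) [ 0.676 -0.241  0.046] 0.051
(400, 102) (412, 280) [ 0.675 -0.235  0.073] 0.037
(400, 102) (417, 298) [ 0.686 -0.249  0.031] 0.038
(400, 102) (470, 327) [ 0.74  -0.295 -0.042] 0.034
(400, 102) (487, 333) [ 0.753 -0.307 -0.051] 0.058
(400, 102) (512, 140) [ 0.668 -0.203  0.325] 0.122
(409, 135) (407, 293) [ 0.618 -0.256  0.095] 0.002
(409, 135) (412, 280) [ 0.618 -0.249  0.12 ] 0.013
(409, 135) (417, 298) [ 0.626 -0.263  0.085] 0.014
(409, 135) (470, 327) [ 0.662 -0.304  0.04 ] 0.082
(409, 135) (487, 333) [ 0.67  -0.314  0.038] 0.104
(409, 135) (512, 140) [ 0.619 -0.217  0.353] 0.147
(347, 0) (407, 293) [ 0.887 -0.152 -0.123] 0.239
(347, 0) (412, 280) [ 0.89  -0.145 -0.102] 0.214
(347, 0) (417, 298) [ 0.916 -0.159 -0.164] 0.227
(347, 0) (470, 327) [ 1.102 -0.21  -0.42 ] 0.153
(347, 0) (487, 333) [ 1.162 -0.227 -0.493] 0.12
(347, 0) (512, 140) [ 0.873 -0.121  0.198] 0.057
(494, 78) (407, 293) [ 0.618 -0.314  0.234] 0.143
(494, 78) (412, 280) [ 0.62  -0.308  0.246] 0.131
(494, 78) (417, 298) [ 0.626 -0.321  0.223] 0.134
(494, 78) (470, 327) [ 0.672 -0.363  0.163] 0.09
(494, 78) (487, 333) [ 0.685 -0.375  0.149] 0.073
(494, 78) (512, 140) [ 0.647 -0.267  0.385] 0.021
```

The monitor's near corner comes out at about (0.62,-0.255), from z≈0.09 up. I'll close the fingers along world x for the first three collars and turn about 30° for the XL flask.

Call:
send_rows(
  rows="0.094 0.027 -0.03 -0.003 -1.12; 0.094 0.054 -0.059 -0.006 -2.24; 0.094 0.08 -0.089 -0.009 -3.36; 0.094 0.107 -0.118 -0.012 -4.48; 0.094 0.134 -0.148 -0.015 -5.6",
  force=15,
)

```text
time: 1.52
tool_pos: [0.3155, -0.4115, 0.2208]
ee_rot: [0.0, 0.882, 0.472, 0.0]
contact_force: [0.4, -0.4, -0.2]
gripper_width: 0.997
finger_force: 0.0
```

Call:
send_rows(
  rows="0.07 0.039 -0.01 0 -1.13; 0.07 0.078 -0.02 0 -2.27; 0.07 0.116 -0.03 0 -3.4; 0.07 0.155 -0.039 0 -4.54; 0.07 0.194 -0.049 0 -5.67",
)

```text
time: 1.93
tool_pos: [0.3835, -0.2233, 0.2209]
ee_rot: [0.001, 0.705, 0.709, 0.0]
contact_force: [0.3, -0.4, -0.2]
gripper_width: 0.745
finger_force: 0.0
```

Call:
send_rows(
  rows="0.06 0.033 0.012 0 0; 0.06 0.067 0.024 0 0; 0.06 0.1 0.036 0 0; 0.06 0.133 0.0465 0 0; 0.06 0.133 0.0465 0 0",
)

```text
time: 2.35
tool_pos: [0.4321, -0.0848, 0.2212]
ee_rot: [0.0, 0.703, 0.711, 0.002]
contact_force: [-1.0, -0.2, 0.3]
gripper_width: 0.639
finger_force: 0.0
```

```bash
cat >> h.py <<'E'
def wray(c,s,px,z):
    M=c["tool_from_camera"];Rt=rot(s["ee_rot"])
    return ray(c,px,z,s["tool_pos"]+Rt.apply(M[:3,3]),Rt*R.from_matrix(M[:3,:3]))
def wproj(c,s,p):
    M=c["tool_from_camera"];Rt=rot(s["ee_rot"])
    q=(Rt*R.from_matrix(M[:3,:3])).inv().apply(np.asarray(p)-s["tool_pos"]-Rt.apply(M[:3,3]))
    return c["cx"]+c["fx"]*q[0]/-q[2],c["cy"]-c["fy"]*q[1]/-q[2]
E
python3 - <<'E'
from h import *;import cv2
s=arm.read_state();c=arm.read_camera("wrist");cv2.imwrite("pics/w1.png",c["frame"][:,:,::-1])
print(s["tool_pos"],{k:v for k,v in c.items() if k!="frame"})
print(wproj(c,s,(.43,-.09,.068)))
E
```

```text
[ 0.43212437 -0.08480464  0.22120555] {'fx': 322.3638754957788, 'fy': 322.3638754957788, 'cx': 257.5101610031419, 'cy': 192.9311896442627, 'tool_from_camera': array([[-2.84531177e-04,  9.57276971e-01,  2.89172474e-01,
         8.44219391e-02],
       [ 9.99999901e-01,  1.73230915e-04,  4.10485760e-04,
        -1.17813657e-04],
       [ 3.42854952e-04,  2.89172562e-01, -9.57276925e-01,
        -1.79340382e-01],
       [ 0.00000000e+00,  0.00000000e+00,  0.00000000e+00,
         1.00000000e+00]])}
(np.float64(255.21461112298437), np.float64(183.6447767248968))
```

View pics/w1.png

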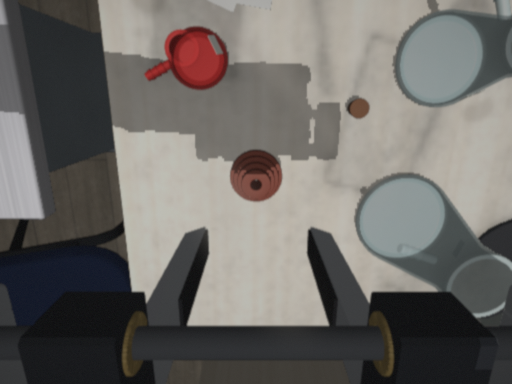

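The wrist view shows the stack's top hole at (256,184), within 1 px of the prediction. So the stack is at (0.430,-0.090).

Call:
send_rows(
  rows="0.05 -0.005 -0.0015 0.035 0; 0.05 -0.005 -0.0015 0.07 0; 0.05 -0.005 -0.0015 0.105 0; 0.05 -0.005 -0.0015 0.14 0; 0.05 -0.005 -0.0015 0.14 0",
)

```text
time: 2.82
tool_pos: [0.4235, -0.0977, 0.0757]
ee_rot: [-0.004, 0.708, 0.707, -0.003]
contact_force: [-1.7, -0.2, -0.3]
gripper_width: 0.534
finger_force: 0.0
```

Call:
send_rows(
  rows="0.05 0 0 0 0; 0.05 0 0 0 0; 0.05 0 0 0 0; 0.05 0 0 0 0; 0.05 0 0 0 0",
)

```text
time: 3.23
tool_pos: [0.4292, -0.0974, 0.0821]
ee_rot: [0.001, 0.707, 0.707, 0.001]
contact_force: [-0.0, -0.2, 0.8]
gripper_width: 0.533
finger_force: 0.0
```

Call:
send_rows(
  rows="0.05 0.004 0.001 0.008 0; 0.05 0.0075 0.001 0.016 0; 0.05 0.0075 0.001 0.0235 0; 0.05 0.0075 0.001 0.0235 0; 0.05 0.0075 0.001 0.0235 0",
)

```text
time: 3.65
tool_pos: [0.4283, -0.0891, 0.0562]
ee_rot: [-0.001, 0.707, 0.707, -0.001]
contact_force: [0.1, -0.2, -0.2]
gripper_width: 0.532
finger_force: 0.0
```

Call:
send_rows(
  rows="0.026 0 0 0 0; 0.02 0 0 0 0; 0.02 0 0 0 0; 0.02 0 0 0 0; 0.02 0 0 0 0",
)

```text
time: 4.07
tool_pos: [0.4292, -0.0895, 0.0572]
ee_rot: [0.0, 0.707, 0.707, 0.0]
contact_force: [-0.1, 0.2, 0.5]
gripper_width: 0.341
finger_force: 15.0
```

Call:
send_rows(
  rows="0.02 0 0 -0.015 0; 0.02 0 0 -0.04 0; 0.02 0 0 -0.07 0; 0.02 0 0 -0.1 0; 0.02 0 0 -0.12 0",
)

```text
time: 4.48
tool_pos: [0.4296, -0.0894, 0.1794]
ee_rot: [0.001, 0.707, 0.707, 0.001]
contact_force: [0.6, -0.1, 0.5]
gripper_width: 0.341
finger_force: 15.0
```

Call:
send_rows(
  rows="0.02 0.02 0.01 0 0; 0.02 0.053 0.026 0 0; 0.02 0.088 0.044 0 0; 0.02 0.123 0.061 0 0; 0.02 0.158 0.079 0 0",
)

```text
time: 4.9
tool_pos: [0.5084, 0.0699, 0.1773]
ee_rot: [0.0, 0.707, 0.707, -0.0]
contact_force: [0.9, -0.5, -0.4]
gripper_width: 0.342
finger_force: 15.0
```

Call:
send_rows(
  rows="0.02 0.035 0.017 0 0; 0.02 0.07 0.035 0 0; 0.02 0.105 0.052 0 0; 0.02 0.13 0.064 0 0; 0.02 0.14 0.07 0 0",
)

```text
time: 5.32
tool_pos: [0.5785, 0.2144, 0.177]
ee_rot: [-0.001, 0.705, 0.709, 0.002]
contact_force: [-0.4, 0.6, -1.5]
gripper_width: 0.344
finger_force: 15.0
```

Run:
```python
from h import *;import cv2
s=arm.read_state();c=arm.read_camera("wrist");cv2.imwrite("pics/w2.png",c["frame"][:,:,::-1])
print(s["tool_pos"],s["ee_rot"],s["gripper_width"],wproj(c,s,(.605,.262,.095)))
```

```text
[0.57848669 0.21444671 0.17696182] [-0.00102304  0.70533021  0.70887629  0.001626  ] 0.3444058700916529 (np.float64(290.71782028523717), np.float64(143.65979189352947))
```

View pics/w2.png

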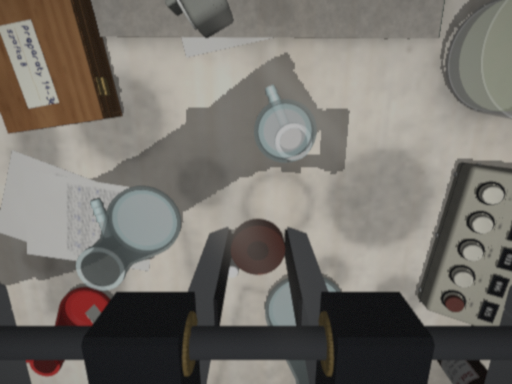

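The wrist view shows the small flask's rim at (293,140), against a prediction of (291,144). The collar is held at (258,246).

Call:
send_rows(
  rows="0.02 0.025 0.013 0 0; 0.02 0.045 0.025 0 0; 0.02 0.049 0.027 0 0; 0.02 0.049 0.027 0 0; 0.02 0.049 0.027 0 0",
)

```text
time: 5.78
tool_pos: [0.6043, 0.2558, 0.1766]
ee_rot: [0.0, 0.707, 0.707, -0.001]
contact_force: [0.1, -0.5, -0.0]
gripper_width: 0.341
finger_force: 15.0
```

Call:
send_rows(
  rows="0.02 0 0 0 0; 0.02 0 0 0.015 0; 0.02 0 0 0.03 0; 0.02 0 0 0.03 0; 0.02 0 0 0.03 0",
)

```text
time: 6.2
tool_pos: [0.6044, 0.2558, 0.1466]
ee_rot: [-0.0, 0.708, 0.707, -0.001]
contact_force: [-0.1, 0.3, 0.1]
gripper_width: 0.341
finger_force: 15.0
```

Run:
```python
from h import *;import cv2
s=arm.read_state();c=arm.read_camera("wrist");t=arm.read_camera("scene")
a=cv2.resize(c["frame"][100:300,130:390],None,fx=2,fy=2);b=cv2.resize(t["frame"][80:180,200:330],None,fx=2.7,fy=2.7)
o=np.zeros((400,800,3),np.uint8);o[:,:520]=a;o[:b.shape[0],522:800]=b[:,:278]
cv2.imwrite("pics/w3.png",o[:,:,::-1])
p=wproj(c,s,(.6055,.263,.095));print(s["tool_pos"],s["ee_rot"],p,(p[0]-130)*2,(p[1]-100)*2)
```

```text
[0.6043736  0.25584545 0.1466466 ] [-1.23445021e-05  7.07505830e-01  7.06706609e-01 -1.12702089e-03] (np.float64(259.3877650986962), np.float64(202.32614909605647)) 258.7755301973924 204.65229819211294
```

View pics/w3.png

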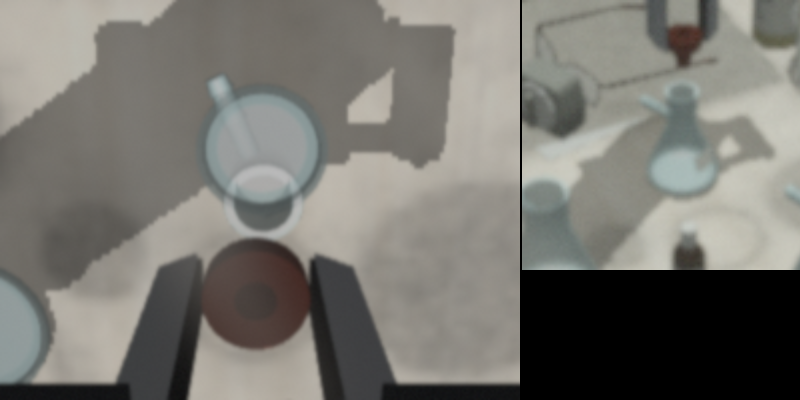

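Rim S is now measured at (0.607,0.264), which agrees with the foot estimate.

Call:
send_rows(
  rows="0.02 0.004 0.0015 0 0; 0.02 0.0085 0.003 0 0; 0.02 0.0085 0.003 0 0; 0.02 0.0085 0.003 0.01 0; 0.02 0.0085 0.003 0.02 0",
)

```text
time: 6.72
tool_pos: [0.6084, 0.2665, 0.1268]
ee_rot: [0.0, 0.707, 0.707, 0.001]
contact_force: [0.2, -0.1, 0.4]
gripper_width: 0.344
finger_force: 15.0
```

Call:
send_rows(
  rows="0.02 0 0 0 0; 0.02 0 0 0.007 0; 0.02 0 0 0.014 0; 0.02 0 0 0.02 0; 0.02 0 0 0.02 0",
)

```text
time: 7.13
tool_pos: [0.607, 0.2655, 0.1052]
ee_rot: [-0.0, 0.707, 0.707, -0.001]
contact_force: [0.7, -0.2, -0.4]
gripper_width: 0.34
finger_force: 15.0
```

Call:
send_rows(
  rows="0.02 -0.001 0 0.003 0; 0.02 -0.001 0 0.006 0; 0.02 -0.001 0 0.008 0; 0.02 -0.001 0 0.009 0; 0.02 -0.001 0 0.009 0",
)

```text
time: 7.55
tool_pos: [0.6079, 0.2651, 0.0979]
ee_rot: [-0.0, 0.707, 0.707, -0.0]
contact_force: [-0.2, 0.1, -0.0]
gripper_width: 0.338
finger_force: 15.0
```

Call:
send_rows(
  rows="0.04 0 0 0 0; 0.045 0 0 0 0; 0.05 0 0 0 0; 0.05 0 0 0 0; 0.05 0 0 -0.01 0",
)

```text
time: 7.97
tool_pos: [0.6067, 0.2644, 0.1066]
ee_rot: [-0.001, 0.707, 0.707, -0.002]
contact_force: [-0.8, 0.4, -0.5]
gripper_width: 0.533
finger_force: 0.0
```

Call:
send_rows(
  rows="0.05 0 0 -0.03 0; 0.05 0 0 -0.06 0; 0.05 0 0 -0.08 0; 0.05 0 0 -0.08 0; 0.05 0 0 -0.08 0",
)

```text
time: 8.38
tool_pos: [0.6088, 0.2656, 0.19]
ee_rot: [0.001, 0.707, 0.707, 0.002]
contact_force: [-1.1, 0.1, -0.2]
gripper_width: 0.531
finger_force: 0.0
```

Run:
```python
from h import *;import cv2
s=arm.read_state();c=arm.read_camera("wrist");t=arm.read_camera("scene")
a=cv2.resize(c["frame"][100:300,130:390],None,fx=2,fy=2);b=cv2.resize(t["frame"][80:180,200:330],None,fx=2.7,fy=2.7)
o=np.zeros((400,800,3),np.uint8);o[:,:520]=a;o[:b.shape[0],522:800]=b[:,:278]
cv2.imwrite("pics/w4.png",o[:,:,::-1])
p=wproj(c,s,(.607,.264,.107));print(s["tool_pos"],s["ee_rot"],(p[0]-130)*2,(p[1]-100)*2)
```

```text
[0.60877945 0.26561871 0.19000195] [6.11963537e-04 7.07070083e-01 7.07141419e-01 1.59263024e-03] 250.7950963831414 201.30940006946952
```

View pics/w4.png

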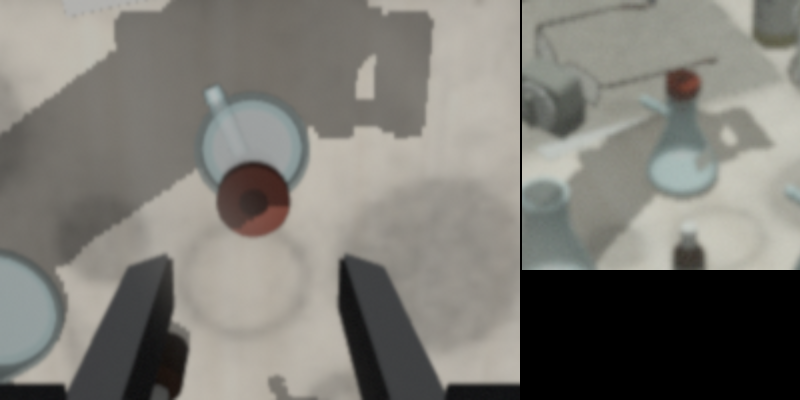

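The small collar sits home: the lip is at (253,200) in the wrist crop and flat on the rim in the scene view. Back to the stack.

Call:
send_rows(
  rows="0.06 -0.02 -0.01 0 0; 0.06 -0.053 -0.026 0 0; 0.06 -0.088 -0.044 0 0; 0.06 -0.123 -0.061 0 0; 0.06 -0.158 -0.079 0 0",
)

```text
time: 8.9
tool_pos: [0.527, 0.1054, 0.1865]
ee_rot: [-0.001, 0.707, 0.707, -0.001]
contact_force: [0.8, 0.1, 0.1]
gripper_width: 0.639
finger_force: 0.0
```

Call:
send_rows(
  rows="0.06 -0.035 -0.017 0 0; 0.06 -0.07 -0.035 0 0; 0.06 -0.105 -0.052 0.01 0; 0.06 -0.14 -0.07 0.02 0; 0.06 -0.17 -0.085 0.03 0",
)

```text
time: 9.32
tool_pos: [0.4413, -0.0652, 0.1568]
ee_rot: [-0.001, 0.707, 0.707, -0.001]
contact_force: [0.9, -0.2, -1.1]
gripper_width: 0.639
finger_force: 0.0
```

Call:
send_rows(
  rows="0.06 -0.026 -0.013 0.02 0; 0.06 -0.026 -0.013 0.03 0; 0.06 -0.026 -0.013 0.03 0; 0.06 -0.026 -0.013 0.03 0; 0.06 -0.026 -0.013 0.03 0",
)

```text
time: 9.73
tool_pos: [0.4316, -0.0878, 0.1281]
ee_rot: [-0.0, 0.706, 0.708, 0.0]
contact_force: [0.6, -0.2, 0.3]
gripper_width: 0.638
finger_force: 0.0
```

```bash
cat >> h.py <<'E'
import cv2
def stack(c,s,z,r):
    """centre of the collar disc (top z, radius r) nearest the expected stack place, by colour"""
    h=cv2.cvtColor(c["frame"],cv2.COLOR_RGB2HSV);m=((h[...,0]<12)|(h[...,0]>170))&(h[...,1]>85)&(h[...,2]>40)
    n,l,st,ce=cv2.connectedComponentsWithStats(m.astype(np.uint8))
    e=wproj(c,s,(.430,-.090,z));out=[]
    for i in range(1,n):
        if st[i,4]>300: out.append((ce[i].round(1),st[i].tolist(),wray(c,s,ce[i],z)[:2].round(4)))
    return e,out
E
python3 - <<'E'
from h import *
s=arm.read_state();c=arm.read_camera("wrist");cv2.imwrite("pics/w5.png",c["frame"][:,:,::-1])
print(s["tool_pos"]);print(stack(c,s,.056,.021))
E
```

```text
[ 0.4316244  -0.08783301  0.1280809 ]
((np.float64(255.78238439621063), np.float64(205.3463583180073)), [(array([165.2,  39.9]), [99, 0, 119, 84, 6610], array([0.3655, 0.0345])), (array([392.6, 106.1]), [380, 94, 26, 26, 444], array([ 0.5331, -0.0108])), (array([263. , 191.8]), [229, 163, 61, 66, 2331], array([ 0.4358, -0.0784]))])
```

Call:
send_rows(
  rows="0.06 -0.0015 -0.001 0.02 0; 0.06 -0.0015 -0.001 0.04 0; 0.06 -0.0015 -0.001 0.06 0; 0.06 -0.0015 -0.001 0.07 0; 0.06 -0.0015 -0.001 0.07 0",
)

```text
time: 10.2
tool_pos: [0.4297, -0.0891, 0.0568]
ee_rot: [-0.001, 0.706, 0.708, -0.001]
contact_force: [-0.1, -0.5, -0.8]
gripper_width: 0.638
finger_force: 0.0
```

Call:
send_rows(
  rows="0.06 0 0 0 0; 0.06 0 0 0 0; 0.06 0 0 0 0; 0.06 0 0 0 0; 0.06 0 0 0 0",
)

```text
time: 10.62
tool_pos: [0.4305, -0.0905, 0.0586]
ee_rot: [0.001, 0.707, 0.707, 0.0]
contact_force: [-0.2, -0.2, 0.3]
gripper_width: 0.639
finger_force: 0.0
```

Call:
send_rows(
  rows="0.06 0 0 0.006 0; 0.06 0 0 0.0125 0; 0.06 0 0 0.0125 0; 0.06 0 0 0.0125 0; 0.03 0 0 0.0125 0",
)

```text
time: 11.03
tool_pos: [0.4298, -0.0903, 0.0452]
ee_rot: [-0.0, 0.707, 0.707, -0.0]
contact_force: [-0.2, 0.2, -0.3]
gripper_width: 0.602
finger_force: 0.0
```

Call:
send_rows(
  rows="0.03 0 0 0 0; 0.03 0 0 0 0; 0.03 0 0 0 0; 0.03 0 0 0 0; 0.03 0 0 0 0",
)

```text
time: 11.45
tool_pos: [0.4302, -0.0904, 0.0456]
ee_rot: [0.0, 0.707, 0.707, 0.0]
contact_force: [0.3, -0.4, 0.5]
gripper_width: 0.432
finger_force: 15.0
```

Call:
send_rows(
  rows="0.03 0 0 -0.01 0; 0.03 0 0 -0.03 0; 0.03 0 0 -0.06 0; 0.03 0 0 -0.09 0; 0.03 0 0 -0.13 0",
)

```text
time: 11.87
tool_pos: [0.4284, -0.0901, 0.1757]
ee_rot: [-0.002, 0.707, 0.707, -0.001]
contact_force: [2.0, -0.5, -0.7]
gripper_width: 0.43
finger_force: 15.0
```

Call:
send_rows(
  rows="0.03 0.02 0.001 0 0; 0.03 0.055 0.004 0 0; 0.03 0.092 0.006 0 0; 0.03 0.13 0.008 0 0; 0.03 0.168 0.011 0 0",
)

```text
time: 12.28
tool_pos: [0.4406, 0.0788, 0.1757]
ee_rot: [0.0, 0.707, 0.707, -0.0]
contact_force: [1.0, -0.4, -0.2]
gripper_width: 0.431
finger_force: 15.0
```

Call:
send_rows(
  rows="0.03 0.035 0.003 0 0; 0.03 0.06 0.005 0 0; 0.03 0.074 0.005 0 0; 0.03 0.074 0.005 0 0; 0.03 0.074 0.005 0 0",
)

```text
time: 12.7
tool_pos: [0.4455, 0.1515, 0.1753]
ee_rot: [0.0, 0.706, 0.708, -0.0]
contact_force: [-0.2, -0.9, 0.2]
gripper_width: 0.434
finger_force: 15.0
```

```bash
cat > look.py <<'E'
import sys
from h import *
n=sys.argv[1];x,y,z=map(float,sys.argv[2:5]);u,v=map(int,sys.argv[5:7])
s=arm.read_state();c=arm.read_camera("wrist");t=arm.read_camera("scene")
a=cv2.resize(c["frame"][100:300,130:390],None,fx=2,fy=2);b=cv2.resize(t["frame"][v:v+140,u:u+100],None,fx=2.7,fy=2.7)
o=np.zeros((400,800,3),np.uint8);o[:,:520]=a;o[:b.shape[0],522:522+b.shape[1]]=b
cv2.imwrite(f"pics/{n}.png",o[:,:,::-1])
p=wproj(c,s,(x,y,z));k=rot(s["ee_rot"]).apply([0,0,-.0107])+s["tool_pos"];q=wproj(c,s,k)
M=c["tool_from_camera"]
print(s["tool_pos"],s["ee_rot"],"pred rim",(p[0]-130)*2,(p[1]-100)*2,"pred held top",(q[0]-130)*2,(q[1]-100)*2,"mm/croppx",(s["tool_pos"][2]+.179-z)/322*500)
E
python3 look.py w6 .4462 .1606 .118 160 110
```

```text
[0.44554261 0.15153406 0.175336  ] [ 4.38726800e-05  7.06475352e-01  7.07737502e-01 -4.50364351e-04] pred rim 257.4223701882197 195.3642900833437 pred held top 255.70666569459252 297.04221250923734 mm/croppx 0.36698136222449496
```

View pics/w6.png

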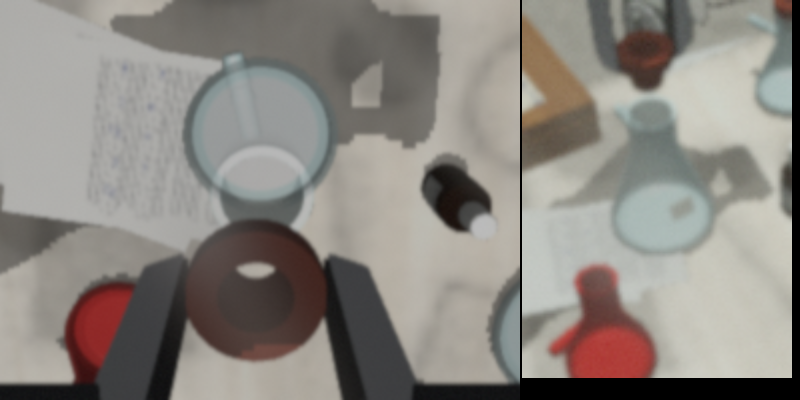

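The M collar is held level at (256,292). The M rim is at (262,195) in the crop, 1.7 mm further in +x than predicted.

Call:
send_rows(
  rows="0.03 0.004 0.001 0 0; 0.03 0.008 0.002 0 0; 0.03 0.008 0.002 0.01 0; 0.03 0.008 0.002 0.025 0; 0.03 0.008 0.002 0.033 0",
)

```text
time: 13.22
tool_pos: [0.4479, 0.159, 0.1416]
ee_rot: [-0.0, 0.707, 0.707, -0.0]
contact_force: [-1.0, 0.4, 0.6]
gripper_width: 0.432
finger_force: 15.0
```

Call:
send_rows(
  rows="0.03 0 0 0 0; 0.03 0 0 0 0; 0.03 0 0 0 0; 0.03 0 0 0.004 0; 0.03 0 0 0.008 0",
)

```text
time: 13.63
tool_pos: [0.4486, 0.1598, 0.1349]
ee_rot: [0.0, 0.707, 0.707, 0.001]
contact_force: [0.4, -1.0, 1.0]
gripper_width: 0.435
finger_force: 15.0
```

Down 14.5 mm more, then release.

Call:
send_rows(
  rows="0.03 0 -0.001 0.004 0; 0.03 0 -0.001 0.008 0; 0.03 0 -0.001 0.012 0; 0.03 0 -0.001 0.0145 0; 0.03 0 -0.001 0.0145 0",
)

```text
time: 14.05
tool_pos: [0.4468, 0.1596, 0.1196]
ee_rot: [-0.0, 0.707, 0.707, -0.0]
contact_force: [0.1, 0.4, 0.4]
gripper_width: 0.434
finger_force: 15.0
```

Call:
send_rows(
  rows="0.05 0 0 0 0; 0.055 0 0 0 0; 0.06 0 0 0 0; 0.06 0 0 0 0; 0.06 0 0 -0.01 0",
)

```text
time: 14.47
tool_pos: [0.446, 0.1591, 0.129]
ee_rot: [-0.001, 0.707, 0.707, -0.001]
contact_force: [-0.9, 0.7, 0.0]
gripper_width: 0.637
finger_force: 0.0
```

Call:
send_rows(
  rows="0.06 0 0 -0.03 0; 0.06 0 0 -0.05 0; 0.06 0 0 -0.06 0; 0.06 0 0 -0.06 0; 0.06 0 0 -0.06 0",
)

```text
time: 14.88
tool_pos: [0.4472, 0.1595, 0.1902]
ee_rot: [0.0, 0.707, 0.707, 0.0]
contact_force: [1.1, -0.1, -0.1]
gripper_width: 0.639
finger_force: 0.0
```

```bash
python3 look.py w7 .4475 .1605 .130 160 110
python3 - <<'E'
import cv2,numpy as np
im=cv2.imread('pics/w7.png')[:,:520];h=cv2.cvtColor(im,cv2.COLOR_BGR2HSV)
m=(((h[...,0]<12)|(h[...,0]>170))&(h[...,1]>70)).astype(np.uint8)
n,l,st,ce=cv2.connectedComponentsWithStats(m)
print([(st[i].tolist(),ce[i].round()) for i in range(1,n) if st[i,4]>500])
E
```

```text
[0.44724147 0.15953669 0.19021981] [3.49557495e-04 7.07158916e-01 7.07054385e-01 4.91810899e-04] pred rim 256.05784638881596 212.8984709133232 pred held top 255.7039454523932 297.0403219388147 mm/croppx 0.3714593398514058
[([220, 163, 86, 101, 4534], array([269., 211.])), ([426, 182, 40, 50, 711], array([441., 205.])), ([132, 298, 45, 89, 1621], array([157., 345.]))]
```

Call:
send_rows(
  rows="0.07 -0.02 -0.001 0 0; 0.07 -0.055 -0.004 0 0; 0.07 -0.092 -0.006 0 0; 0.07 -0.13 -0.009 0 0; 0.07 -0.168 -0.012 0 0",
)

```text
time: 15.4
tool_pos: [0.4339, -0.0098, 0.189]
ee_rot: [-0.001, 0.707, 0.708, -0.001]
contact_force: [0.5, -0.7, -0.6]
gripper_width: 0.742
finger_force: 0.0
```

Call:
send_rows(
  rows="0.07 -0.035 -0.003 0.02 0; 0.07 -0.065 -0.005 0.04 0; 0.07 -0.082 -0.005 0.06 0; 0.07 -0.082 -0.005 0.08 0; 0.07 -0.082 -0.005 0.1 0",
)

```text
time: 15.82
tool_pos: [0.429, -0.0919, 0.0881]
ee_rot: [-0.001, 0.708, 0.706, -0.001]
contact_force: [-0.0, -0.2, 0.7]
gripper_width: 0.745
finger_force: 0.0
```

Call:
send_rows(
  rows="0.07 0 0 0.02 0; 0.07 0 0 0.03 0; 0.07 0 0 0.03 0; 0.07 0 0 0.03 0; 0.07 0 0 0.03 0",
)

```text
time: 16.23
tool_pos: [0.43, -0.0902, 0.0601]
ee_rot: [-0.0, 0.707, 0.707, -0.0]
contact_force: [-0.7, 0.2, 0.1]
gripper_width: 0.745
finger_force: 0.0
```

Call:
send_rows(
  rows="0.07 0 0 0 0; 0.07 0 0 0 0; 0.07 0 0 0 0; 0.07 0 0 0 0; 0.07 0 0 0 0",
)

```text
time: 16.65
tool_pos: [0.4303, -0.0905, 0.0603]
ee_rot: [0.0, 0.707, 0.707, 0.0]
contact_force: [0.3, -0.5, 0.1]
gripper_width: 0.745
finger_force: 0.0
```

Call:
send_rows(
  rows="0.07 0 0 0.01 0; 0.07 0 0 0.02 0; 0.07 0 0 0.0265 0; 0.07 0 0 0.0265 0; 0.07 0 0 0.0265 0",
)

```text
time: 17.07
tool_pos: [0.4298, -0.0903, 0.0333]
ee_rot: [-0.0, 0.707, 0.707, -0.0]
contact_force: [-0.4, -0.4, -0.1]
gripper_width: 0.745
finger_force: 0.0
```

Call:
send_rows(
  rows="0.035 0 0 0 0; 0.035 0 0 0 0; 0.035 0 0 0 0; 0.035 0 0 0 0; 0.035 0 0 0 0",
)

```text
time: 17.48
tool_pos: [0.4302, -0.0905, 0.0337]
ee_rot: [0.0, 0.707, 0.707, 0.0]
contact_force: [-0.3, -0.1, 0.7]
gripper_width: 0.559
finger_force: 15.0
```

Call:
send_rows(
  rows="0.035 0 0 -0.01 0; 0.035 0 0 -0.035 0; 0.035 0 0 -0.07 0; 0.035 0 0 -0.11 0; 0.035 0 0 -0.15 0",
)

```text
time: 17.9
tool_pos: [0.429, -0.09, 0.1849]
ee_rot: [-0.001, 0.707, 0.707, -0.0]
contact_force: [0.6, -1.7, -0.6]
gripper_width: 0.565
finger_force: 15.0
```

Call:
send_rows(
  rows="0.035 0.01 0.017 -0.01 0; 0.035 0.029 0.05 -0.015 0; 0.035 0.049 0.084 -0.015 0; 0.035 0.068 0.117 -0.015 0; 0.035 0.087 0.15 -0.015 0",
)

```text
time: 18.32
tool_pos: [0.5812, -0.0027, 0.1989]
ee_rot: [0.0, 0.707, 0.707, 0.0]
contact_force: [-0.4, -0.0, -0.9]
gripper_width: 0.565
finger_force: 15.0
```

Call:
send_rows(
  rows="0.035 0.017 0.03 0 0; 0.035 0.03 0.05 0 0; 0.035 0.035 0.058 0 0; 0.035 0.035 0.058 0 0; 0.035 0.035 0.058 0 0",
)

```text
time: 18.73
tool_pos: [0.6368, 0.031, 0.1979]
ee_rot: [-0.0, 0.707, 0.707, -0.001]
contact_force: [-0.2, -1.9, -0.9]
gripper_width: 0.562
finger_force: 15.0
```

```bash
python3 look.py w8 .638 .0398 .142 270 110
```

```text
[0.63679165 0.03100438 0.19791231] [-4.09747506e-04  7.07014879e-01  7.07197792e-01 -1.03712774e-03] pred rim 259.0463588090645 197.13929416973292 pred held top 255.70464027882713 297.0411378550697 mm/croppx 0.3647706719438849
```

View pics/w8.png

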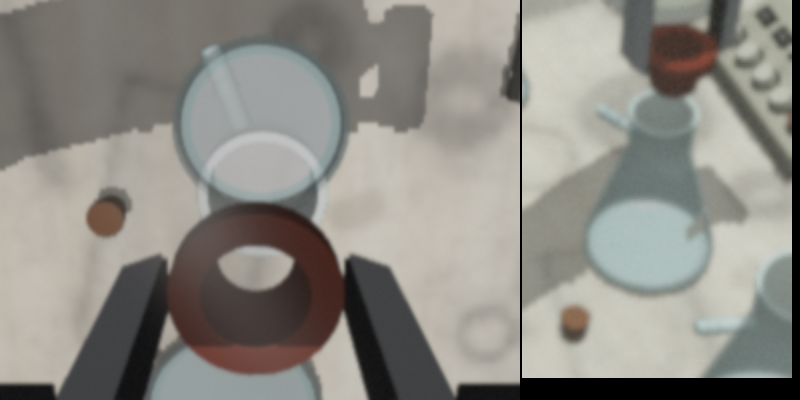

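Rim L is at (262,194) in the crop, so about (0.639,0.041). The collar is held level.

Call:
send_rows(
  rows="0.035 0.004 0.001 0 0; 0.035 0.0085 0.0018 0 0; 0.035 0.0085 0.0018 0.01 0; 0.035 0.0085 0.0018 0.025 0; 0.035 0.0085 0.0018 0.033 0",
)

```text
time: 19.25
tool_pos: [0.6387, 0.04, 0.1639]
ee_rot: [-0.001, 0.707, 0.707, -0.001]
contact_force: [0.2, -0.7, -0.1]
gripper_width: 0.564
finger_force: 15.0
```

Call:
send_rows(
  rows="0.035 0 0 0 0; 0.035 0 0 0 0; 0.035 0 0 0 0; 0.035 0 0 0.004 0; 0.035 0 0 0.008 0",
)

```text
time: 19.67
tool_pos: [0.6404, 0.0403, 0.158]
ee_rot: [0.001, 0.707, 0.707, 0.001]
contact_force: [-0.2, -0.3, -0.8]
gripper_width: 0.565
finger_force: 15.0
```

Call:
send_rows(
  rows="0.035 0 -0.001 0.004 0; 0.035 0 -0.001 0.008 0; 0.035 0 -0.001 0.012 0; 0.035 0 -0.001 0.0135 0; 0.035 0 -0.001 0.0135 0",
)

```text
time: 20.08
tool_pos: [0.6386, 0.0401, 0.1439]
ee_rot: [-0.0, 0.707, 0.707, -0.0]
contact_force: [-1.0, -1.0, 1.9]
gripper_width: 0.565
finger_force: 15.0
```

Call:
send_rows(
  rows="0.06 0 0 0 0; 0.065 0 0 0 0; 0.07 0 0 0 0; 0.07 0 0 0 0; 0.07 0 0 -0.01 0",
)

```text
time: 20.5
tool_pos: [0.6374, 0.0399, 0.1525]
ee_rot: [-0.001, 0.707, 0.707, -0.001]
contact_force: [-0.3, 0.0, 0.3]
gripper_width: 0.741
finger_force: 0.0
```

Call:
send_rows(
  rows="0.07 0 0 -0.03 0; 0.07 0 0 -0.05 0; 0.07 0 0 -0.05 0; 0.07 0 0 -0.05 0; 0.07 0 0 -0.05 0",
)

```text
time: 20.92
tool_pos: [0.6384, 0.0399, 0.2037]
ee_rot: [-0.0, 0.707, 0.707, -0.0]
contact_force: [-0.2, 0.2, -0.9]
gripper_width: 0.746
finger_force: 0.0
```

Call:
send_rows(
  rows="0.08 -0.01 -0.017 0 0; 0.08 -0.029 -0.05 0 0; 0.08 -0.049 -0.084 0 -1; 0.08 -0.068 -0.117 0 -2; 0.08 -0.087 -0.15 0.01 -3",
)

```text
time: 21.33
tool_pos: [0.4873, -0.0475, 0.194]
ee_rot: [0.0, 0.585, 0.811, 0.0]
contact_force: [0.8, -1.3, -0.1]
gripper_width: 0.854
finger_force: 0.0
```

Call:
send_rows(
  rows="0.08 -0.01 -0.03 0.01 -1; 0.08 -0.02 -0.055 0.035 -2; 0.08 -0.023 -0.068 0.07 -2; 0.08 -0.023 -0.068 0.1 -2; 0.08 -0.023 -0.068 0.11 -2",
)

```text
time: 21.75
tool_pos: [0.4269, -0.0905, 0.0804]
ee_rot: [-0.004, 0.501, 0.866, -0.001]
contact_force: [0.4, 0.3, 0.0]
gripper_width: 0.852
finger_force: 0.0
```

Call:
send_rows(
  rows="0.08 0 0 0.01 0; 0.08 0 0 0.02 0; 0.08 0 0 0.02 0; 0.08 0 0 0.02 0; 0.08 0 0 0.02 0",
)

```text
time: 22.17
tool_pos: [0.4311, -0.0896, 0.064]
ee_rot: [-0.0, 0.5, 0.866, -0.0]
contact_force: [-0.2, 0.3, 0.8]
gripper_width: 0.851
finger_force: 0.0
```

Call:
send_rows(
  rows="0.08 0 0 0 0; 0.08 0 0 0 0; 0.08 0 0 0 0; 0.08 0 0 0 0; 0.08 0 0 0 0",
)

```text
time: 22.58
tool_pos: [0.4314, -0.0899, 0.0642]
ee_rot: [0.0, 0.5, 0.866, 0.0]
contact_force: [0.5, -0.1, 0.3]
gripper_width: 0.851
finger_force: 0.0
```

Call:
send_rows(
  rows="0.08 0.0005 -0.001 0.015 0; 0.08 0.0005 -0.001 0.03 0; 0.08 0.0005 -0.001 0.04 0; 0.08 0.0005 -0.001 0.0425 0; 0.08 0.0005 -0.001 0.0425 0",
)

```text
time: 23.0
tool_pos: [0.4297, -0.0897, 0.021]
ee_rot: [-0.001, 0.5, 0.866, -0.0]
contact_force: [-0.9, -0.4, 0.7]
gripper_width: 0.849
finger_force: 0.0
```

Call:
send_rows(
  rows="0.045 0 0 0 0; 0.045 0 0 0 0; 0.045 0 0 0 0; 0.045 0 0 0 0; 0.045 0 0 0 0",
)

```text
time: 23.42
tool_pos: [0.4305, -0.0899, 0.0219]
ee_rot: [0.0, 0.5, 0.866, 0.0]
contact_force: [-0.2, 0.3, 1.8]
gripper_width: 0.646
finger_force: 14.6
```

Call:
send_rows(
  rows="0.045 0 0 -0.01 0; 0.045 0 0 -0.04 0; 0.045 0 0 -0.08 0; 0.045 0 0 -0.12 0; 0.045 0 0 -0.16 0",
)

```text
time: 23.83
tool_pos: [0.4292, -0.0895, 0.1832]
ee_rot: [-0.001, 0.5, 0.866, 0.0]
contact_force: [0.3, -1.1, -0.3]
gripper_width: 0.648
finger_force: 14.6
```

Call:
send_rows(
  rows="0.045 -0.03 0.005 -0.02 0; 0.045 -0.065 0.011 -0.04 0; 0.045 -0.1 0.016 -0.04 0; 0.045 -0.13 0.021 -0.04 0; 0.045 -0.15 0.025 -0.04 0",
)

```text
time: 24.25
tool_pos: [0.5279, -0.2109, 0.2219]
ee_rot: [0.001, 0.501, 0.865, -0.0]
contact_force: [-1.3, 0.7, 0.6]
gripper_width: 0.648
finger_force: 14.6
```

Call:
send_rows(
  rows="0.045 0 0 0 0; 0.045 0 0 0 0; 0.045 0 0 0 0; 0.045 0 0 0 0; 0.045 0 0 0 0",
)

```text
time: 24.67
tool_pos: [0.5263, -0.2062, 0.2217]
ee_rot: [-0.0, 0.499, 0.866, -0.0]
contact_force: [0.7, -0.2, -0.4]
gripper_width: 0.645
finger_force: 14.6
```

Run:
```python
from h import *
s=arm.read_state();c=arm.read_camera("wrist");f=c["frame"][:,:,::-1].copy();cv2.imwrite("pics/w9.png",cv2.resize(f,None,fx=1.5,fy=1.5,interpolation=2))
print(s["tool_pos"],s["ee_rot"],np.array(wproj(c,s,(.6225,-.153,.165)))*1.5,np.array(wproj(c,s,s["tool_pos"]+[0,0,.0105]))*1.5)
```

```text
[ 0.52626206 -0.20618392  0.22166852] [-1.78888506e-04  4.99258573e-01  8.66453022e-01 -7.64899485e-05] [598.78864681 318.02611355] [387.08725113 372.85221376]
```

View pics/w9.png

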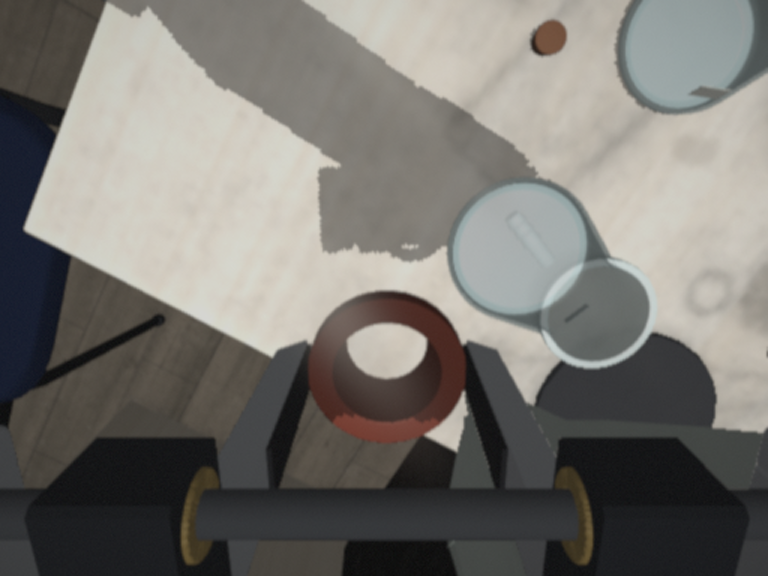

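Rim XL is at (598,312), 5 rows above the prediction, and the held collar shows nearly the same offset, so the relative target holds. The monitor face is about 0.1 m off, parallel to tool y.

Call:
send_rows(
  rows="0.045 0 0.02 0 0; 0.045 0 0.05 0 0; 0.045 -0.001 0.08 0 0; 0.045 -0.001 0.1 0 0; 0.045 -0.0015 0.11 0 0",
)

```text
time: 25.13
tool_pos: [0.6248, -0.1502, 0.2217]
ee_rot: [0.0, 0.498, 0.867, 0.001]
contact_force: [0.3, 1.1, -1.3]
gripper_width: 0.643
finger_force: 14.6
```

Call:
send_rows(
  rows="0.045 0 0 0 0; 0.045 0 0 0.005 0; 0.045 0 0 0.015 0; 0.045 0 0 0.025 0; 0.045 0 0 0.025 0",
)

```text
time: 25.55
tool_pos: [0.62, -0.1549, 0.1937]
ee_rot: [-0.002, 0.501, 0.866, -0.001]
contact_force: [0.2, 0.3, -1.2]
gripper_width: 0.649
finger_force: 14.6
```

Call:
send_rows(
  rows="0.045 0 0 0 0; 0.045 0 0 0 0; 0.045 0 0 0 0; 0.045 0 0 0 0; 0.045 0 0 0 0",
)

```text
time: 25.97
tool_pos: [0.623, -0.1535, 0.1969]
ee_rot: [0.0, 0.5, 0.866, 0.0]
contact_force: [0.7, -0.4, -1.1]
gripper_width: 0.649
finger_force: 14.6
```

Call:
send_rows(
  rows="0.045 0.0015 0 0.005 0; 0.045 0.0015 0 0.01 0; 0.045 0.0015 0 0.015 0; 0.045 0.0015 0 0.018 0; 0.045 0.0015 0 0.018 0",
)

```text
time: 26.38
tool_pos: [0.6214, -0.1522, 0.1773]
ee_rot: [-0.001, 0.5, 0.866, -0.0]
contact_force: [0.3, -0.0, -0.3]
gripper_width: 0.645
finger_force: 14.6
```

Call:
send_rows(
  rows="0.045 0 0 0.004 0; 0.045 0 0 0.008 0; 0.045 0 0 0.011 0; 0.045 0 0 0.011 0; 0.045 0 0 0.011 0",
)

```text
time: 26.8
tool_pos: [0.622, -0.1522, 0.1674]
ee_rot: [-0.0, 0.5, 0.866, -0.0]
contact_force: [-0.7, -0.5, -0.6]
gripper_width: 0.646
finger_force: 14.6
```

Call:
send_rows(
  rows="0.07 0 0 0 0; 0.075 0 0 0 0; 0.08 0 0 0 0; 0.08 0 0 0 0; 0.08 0 0 -0.01 0",
)

```text
time: 27.22
tool_pos: [0.6207, -0.1522, 0.1761]
ee_rot: [-0.002, 0.5, 0.866, -0.001]
contact_force: [-0.6, 0.2, -0.6]
gripper_width: 0.853
finger_force: 0.0
```

Call:
send_rows(
  rows="0.08 0 0 -0.03 0; 0.08 0 0 -0.06 0; 0.08 0 0 -0.08 0; 0.08 0 0 -0.08 0; 0.08 0 -0.03 -0.08 0",
)

```text
time: 27.63
tool_pos: [0.6007, -0.1627, 0.2595]
ee_rot: [0.003, 0.497, 0.867, 0.003]
contact_force: [0.2, 0.5, 0.3]
gripper_width: 0.853
finger_force: 0.0
```

Call:
send_rows(
  rows="0.08 0 -0.035 0 0; 0.08 0 -0.07 0 0; 0.08 0 -0.11 0 0; 0.08 0 -0.15 0 0; 0.08 0 -0.17 0 0",
)

```text
time: 28.05
tool_pos: [0.4438, -0.255, 0.257]
ee_rot: [-0.001, 0.502, 0.865, -0.002]
contact_force: [-0.0, 0.1, -0.0]
gripper_width: 0.849
finger_force: 0.0
```

Run:
```python
from h import *
t=arm.read_camera("scene")["frame"];u=arm.read_camera("top")["frame"]
a=cv2.resize(t[100:310,180:410],None,fx=1.9,fy=1.9,interpolation=2);b=cv2.resize(u[98:248,138:388],None,fx=1.4,fy=1.4,interpolation=2)
o=np.zeros((600,800,3),np.uint8);o[:a.shape[0],:a.shape[1]]=a;o[:b.shape[0],440:440+b.shape[1]]=b
cv2.imwrite("pics/end.png",o[:,:,::-1])
```

```text
(no output)
```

View pics/end.png

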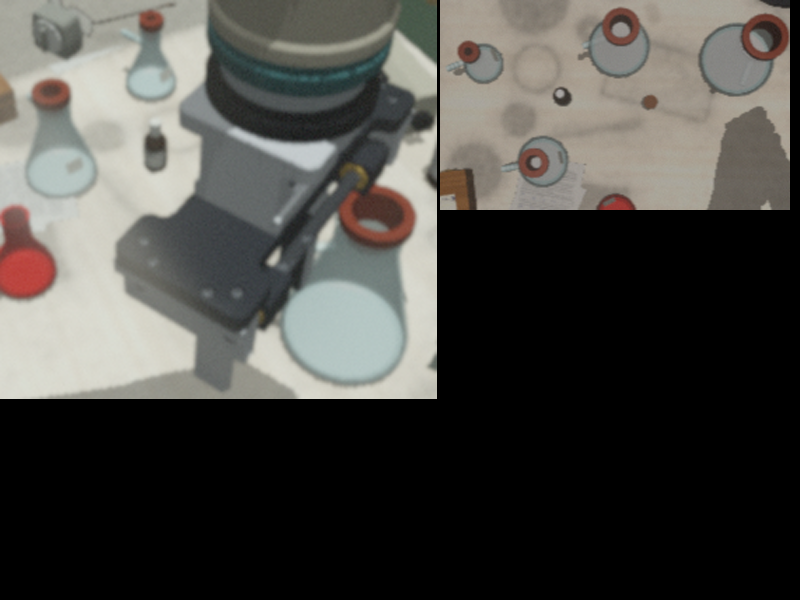

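All four show a lip on the rim, but L is hidden by the arm in the scene view. I'll clear the arm away and check it once more.

Call:
send_rows(
  rows="0.08 -0.04 -0.02 0 0; 0.08 -0.075 -0.04 0 0; 0.08 -0.11 -0.06 0 0; 0.08 -0.14 -0.08 0 0; 0.08 -0.16 -0.09 0 0",
)

```text
time: 28.57
tool_pos: [0.4504, -0.4401, 0.2569]
ee_rot: [0.0, 0.501, 0.865, -0.001]
contact_force: [0.4, 0.4, -0.7]
gripper_width: 0.848
finger_force: 0.0
```

Call:
send_rows(
  rows="0.08 0 0 0 0; 0.08 0 0 0 0; 0.08 0 0 0 0; 0.08 0 0 0 0; 0.08 0 0 0 0",
)

```text
time: 28.98
tool_pos: [0.4519, -0.434, 0.2579]
ee_rot: [0.0, 0.499, 0.867, 0.0]
contact_force: [-0.3, 0.2, -0.4]
gripper_width: 0.85
finger_force: 0.0
```

Run:
```python
from h import *
t=arm.read_camera("scene")["frame"]
cv2.imwrite("pics/end2.png",cv2.resize(t[100:310,180:410],None,fx=2.8,fy=2.8,interpolation=2)[:,:,::-1])
```

```text
(no output)
```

View pics/end2.png

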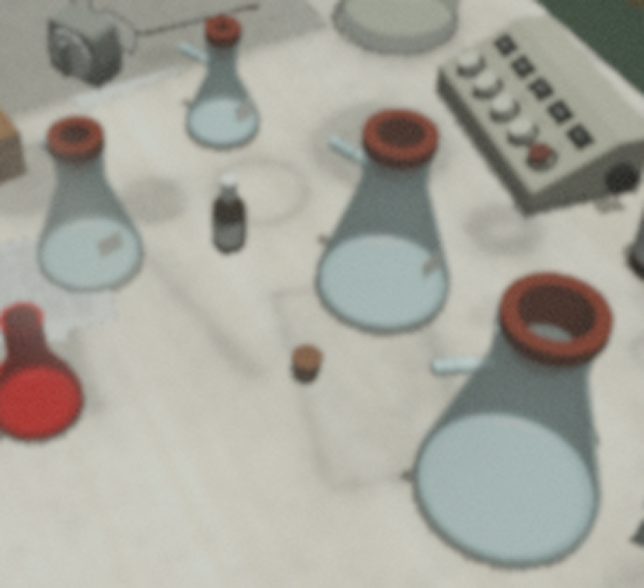

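All four collars lie flat on their rims, at (222,30), (76,138), (400,137) and (555,318), and the flasks have not moved.

```bash
python3 -c "
from workcell import arm
print(arm.sign_off())"
```

```text
the job is handed in; nothing more can be done
None
```

All four collars are seated lip up in their matching flasks, the flasks stand upright where they were, and I handed the job in at about 29 s of the 106 s allowed; no verdict came back at sign-off.

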